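Clamp the tube in the weld fixture

ROBOT

A 6-joint arm with a two-finger parallel gripper is mounted at the origin on the work surface. World frame = base frame: x ahead of the robot, y to its left, z up, the work surface at z = 0. Lengths are in m, angles in degrees, forces in N, time in s.
With the tool pointing down it reaches from about 0.35 to 0.875 m from the base axis. Payload 4.2 kg.
Tool frame: the origin (TCP) lies midway between the tips of the shut fingers; the grasp point (between the pads) lies 19 mm behind it; z points along the fingers, y is the line along which they close (so a half turn about z gives the same grasp; the last joint's range is limited). The gripper opens to 87 mm and grips with 3 to 60 N. Pads are 19 mm wide; open, the fingers measure 117 mm over their backs; the gripper's body (75 mm by 190 mm) begins 51 mm behind the grasp point.
Start: joints at [-48.61, 22.042, 0.453, 0, -68.411, -14.817], TCP at [0.28, -0.559, 0.223] pointing down, gripper open.
Joint ranges: [-179.83, 179.83], [-69.29, 118.12], [-61.27, 80.66], [-181.25, 117.63], [-171.15, -9.14], [-177.46, 177.46]. Speed limits (degrees/s): [159.86, 159.86, 180, 180, 180, 180].

INTERFACE

Orientations are given as a 3x3 rotation matrix whose columns are the frame's x, y, z axes.
In Python, from station import sense, capture, finish_job, silhouettes, landmark_of gives the robot as it stands.
- The arm moves only by the tool step_arm, never from a script. Its arguments are lists of equal length, an entry for each row: "linear": the shift along the tool's x, y, z in mm, a list of three; "delta_rot": the turn, a rotation vector about the tool's x, y, z in rad, a list of three; "grip": the finger opening in mm, from 0 to 87. A call has 1 to 10 rows; each row shifts and turns the commanded pose from where the row before left it, along the tool's axes as they then stand; what a row does not reach is not made up. A row lasts 1/8 s, in which the tool goes at most 62.5 mm and 10.7 degrees, less where a joint would pass 70% of its speed; a pose out of reach is approached as far as the arm can. A call with a gripper value outside its range is refused whole. The fingers move at their own pace and stop on an object; the grip force is fixed at half the most. Time passes only in rows, so rows that do not move let the fingers close. It gives the time, the measured TCP pose, the force, the opening and the grip force at its end, in the units of the state.
- sense(): the state, without advancing time (a new reading comes with each control period).
- capture(name): name is "scene" or "top"; returns a dict with "img" (480x640x3 uint8, red, green, blue), "fx", "fy", "cx", "cy" (pixels), "world_to_cam" (4x4, takes a point from world to camera coordinates). Camera axes: x right, y up, looking along -z (the intrinsics and any distortion apply to the point x, -y, -z); pixel columns grow to the right and rows downward; lengths in m; the calibration is good to about 2 mm. A picture is of the moment at which its call begins. There is no depth.
- finish_job(): hands the job in; it is judged then, once.
Trained networks look in the newest picture that a camera, given by its name, has taken for a name from the list of things; names that differ only in an ending like _2 or _b are one class to them, and where a whole thing is asked for, a point or a joint stands for the part that bears it (a point fixed in the world has none). Each returns a list of dicts, best first, with "score" (0 to 1); they miss things now and then, are a little off and sometimes report something else, mostly with a low value. They report only what shows in the picture. A call takes as long as a camera call.
- silhouettes(camera, label): "mask" (480x640 bool, what is visible of it) and "point" ([column, row] in pixels, amid what is visible of it).
- landmark_of(camera, label): "point" ([column, row] in pixels: a listed point, or the origin of a listed thing).
The state is a dict: "time_s": time; "joints": joint angles; "joint_velocities": joint speeds; "effort": joint torques, N m; "tcp_pos": TCP position; "ee_rot": TCP orientation; "wrist_force": force on the tool from outside, world axes, zero at the start; "moment": the same for the moment, N m; "gripper_width": opening from 0.0 (shut) to 1.0 (fully open); "gripper_force": force on a finger pad.
Only numpy, scipy, OpenCV 4.12 (cv2) and the standard library are available. Lean on these libraries where they do the work, as an engineer would, in place of code of your own. Each camera call takes 0.05 s, during which the arm holds its last target. There are 200 camera calls.

TASK

Clamp the blue tube in its welding fixture: first turn the brass T-bar nut of the clamp that holds the tube until it is tight (its raised far arm comes down until the bar lies level and stops), then swing that clamp's red cam lever fully home alongside the collar. Leave the other, empty clamp alone.

Things in the scene. Friction and masses are not known exactly. Their poses are not given: they have to be found in the camera images.
- tube_clamp: Fixed clamp with a blue tube (38 mm across, top 130 mm up) standing in a steel split collar (58 mm across, 60-100 mm up) on a grey base. Origin on the table under the tube's axis, z up. Its +x, within 20 deg of the robot's +x, points to the collar's ears; a level skewer runs through them along y, 80 mm up at clamp x = 48 mm, brass nut on the -y side, red lever on +y.
- tbar_nut (a joint): Brass T-bar nut of the tube's clamp; bar 14 mm thick, 120 mm long, black 18 mm end balls, turning in the upright plane about clamp (48, -62, 80) mm. rad: 0 = tight, bar level, firm stop; negative = loose, its arm on clamp +x (far from robot) raised by that angle, 0.45-0.85 at the start. Push that arm down (3-6 N) to tighten; stays where left.
- cam_lever (a joint): Red cam lever of the tube's clamp: blade 12 mm thick, 65-95 mm up, reaching 100 mm from its upright pivot at clamp (48, 38) mm. rad: 0 = open, along clamp +y; grows swinging level towards clamp -x (counter-clockwise from above) to 1.571 = home, firm stop, beside the collar, along clamp -x. Starts at 0.05-0.4. Stiff (4-8 N at 70 mm, more towards home); stays where left.
- empty_clamp: A second fixed clamp of the same build, size, origin and axes, with its own brass nut and red lever but no tube in its collar. To be left alone.

How it is judged (in metres and radians):
On the way, in this order (a step that is already met when the one before it is completed fails the run):
1. the T-bar nut of the clamp with the tube is turned tight, its bar level to within about 11 degrees (value of joint tbar_nut above -0.2 rad), for 0.2 s.
2. then the red cam lever of that clamp is swung home to within about 11 degrees, the nut still tight (value of joint cam_lever above 1.38 rad and value of joint tbar_nut above -0.2 rad), for 0.2 s.
At the end, for the whole second after the job is handed in: In the clamp that holds the tube, the T-bar nut is tight (bar within about 11 degrees of level, joint above -0.2) and the red cam lever is home and at rest (joint above 1.38, within about 11 degrees of its stop) (all of step 2 and velocity of joint cam_lever between -0.1 and 0.1 rad/s); the robot touches nothing.
It fails at once if the empty clamp is pushed or handled (touched with more than 3 N) (contact force between any of the fingers, the arm and empty_clamp above 3 N).
It also fails if it takes over 42 s, if anything falls off the work surface, if the arm or the gripper's body presses on something with over 40 N, if the wrist force passes 120 N, or if a joint passes its speed limit or range.

## Working session

There is one attempt and no reset: what is moved stays moved. The work goes in short steps, Python scripts to look and compute and a tool call to move; the robot and the scene stay as the last step left them, time stands still between calls to the robot, and variables do not carry over. Pictures are saved under pics/ and viewed, at most 10 in all, crops included, and the job is handed in when it is done.

Besides the shell and the picture viewer there is one more tool, called after ">>>" as a command line: name --argument value ..., lists and objects as JSON in quotes. step_arm: Moves the arm, as the interface text tells. Its arguments: {"type":"object","properties":{"linear":{"type":"array"},"delta_rot":{"type":"array"},"grip":{"type":"array"}},"required":["linear","delta_rot","grip"]}

```bash
mkdir -p pics; cat > h.py <<'E'
import numpy as np, cv2
from station import *
def P(c,p):
    q=c["world_to_cam"]@np.append(p,1); return np.array([c["cx"]+c["fx"]*q[0]/-q[2], c["cy"]+c["fy"]*-q[1]/-q[2]])
def R(c,px,z):
    W=np.linalg.inv(c["world_to_cam"]); d=W[:3,:3]@np.array([(px[0]-c["cx"])/c["fx"],-(px[1]-c["cy"])/c["fy"],-1]); o=W[:3,3]
    return o+d*(z-o[2])/d[2]
E
python3 - <<'E'
from h import *
for n in ["scene","top"]:
    c=capture(n); cv2.imwrite(f"pics/{n}1.png",c["img"][:,:,::-1]); print(n,{k:v for k,v in c.items() if k not in("img","world_to_cam")},np.linalg.inv(c["world_to_cam"])[:3].round(3).tolist())
    for l in ["tube_clamp","tbar_nut","cam_lever","empty_clamp"]:
        for r in landmark_of(n,l): print(l,"lm",r["score"],r["point"], R(c,r["point"],0 if "clamp" in l else .08).round(3))
        for r in silhouettes(n,l): print(l,"sil",r["score"],r["point"],r["mask"].sum())
print(sense())
E
```

```text
scene {'fx': 589.2724453742043, 'fy': 589.2724453742043, 'cx': 320.1210440455724, 'cy': 228.2390737451104} [[-0.193, -0.804, 0.562, 1.029], [0.981, -0.159, 0.11, 0.076], [0.001, 0.573, 0.82, 0.771]]
tube_clamp lm 0.73 [219.7, 242.1] [ 0.556 -0.177  0.   ]
tube_clamp sil 0.59 [216.6, 238.2] 7270
tube_clamp sil 0.55 [170.2, 241.4] 708Traceback (most recent call last):
  File "<stdin>", line 5, in <module>
ValueError: it knows: empty_clamp, tube_clamp
```

View pics/scene1.png

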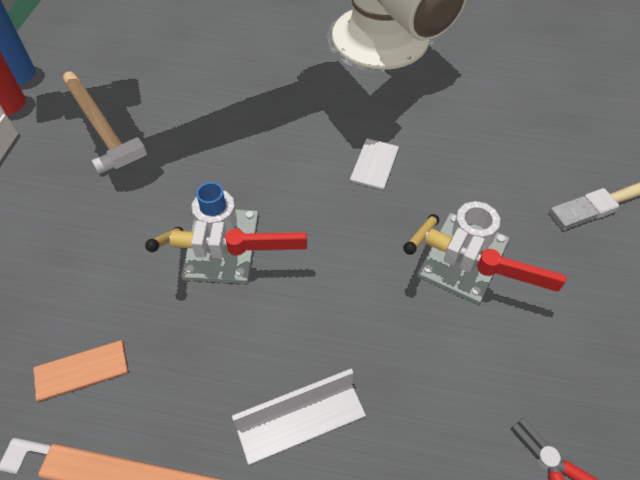

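The scene view looks back at the robot. The tube clamp is at about (220,240), its nut at (165,242) and its lever tip at (305,241). The empty clamp is at about (465,250).

```bash
python3 - <<'E'
from h import *
for n in ["top","scene"]:
    c=capture(n); cv2.imwrite(f"pics/{n}2.png",c["img"][:,:,::-1]); print(n,c["fx"],np.linalg.inv(c["world_to_cam"])[:3].round(3).tolist())
    for l in ["tube_clamp","empty_clamp"]:
        for r in landmark_of(n,l): print(l,"lm",r["score"],r["point"], R(c,r["point"],0).round(3))
    h=cv2.cvtColor(c["img"],cv2.COLOR_RGB2HSV)
    for nm,m in {"red":((h[...,0]<6)|(h[...,0]>174))&(h[...,1]>180)&(h[...,2]>70),"blue":(abs(h[...,0].astype(int)-110)<12)&(h[...,1]>150),"brass":(abs(h[...,0].astype(int)-21)<6)&(h[...,1]>140)&(h[...,2]>80)}.items():
        k,_,s,ce=cv2.connectedComponentsWithStats(m.astype(np.uint8))
        print(nm,[(s[i].tolist(),ce[i].round(1).tolist()) for i in range(1,k) if s[i,4]>60])
s=sense();print(s["tcp_pos"],s["ee_rot"])
E
```

```text
top 505.46092144040495 [[0.011, 0.993, -0.115, 0.462], [-1.0, 0.01, -0.011, -0.025], [-0.01, 0.115, 0.993, 0.841]]
tube_clamp lm 0.84 [416.7, 242.0] [ 0.557 -0.174  0.   ]
empty_clamp lm 0.91 [189.2, 269.9] [0.506 0.205 0.   ]
red [([90, 44, 38, 49, 412], [110.1, 66.4]), ([60, 64, 57, 40, 469], [87.4, 84.5]), ([99, 216, 24, 10, 113], [108.9, 220.3])]
blue []
brass []
scene 589.2724453742043 [[-0.193, -0.804, 0.562, 1.029], [0.981, -0.159, 0.11, 0.076], [0.001, 0.573, 0.82, 0.771]]
tube_clamp lm 0.61 [219.9, 243.3] [ 0.559 -0.176  0.   ]
empty_clamp lm 0.74 [464.2, 257.8] [0.511 0.202 0.   ]
red [([0, 54, 25, 60, 843], [9.1, 90.0]), ([226, 229, 80, 26, 1108], [262.7, 241.7]), ([478, 249, 87, 42, 1475], [519.0, 270.7]), ([564, 461, 33, 19, 137], [579.5, 470.8]), ([564, 467, 19, 13, 92], [571.9, 474.6]), ([549, 472, 14, 8, 74], [554.8, 475.5])]
blue [([0, 1, 35, 83, 1260], [13.7, 49.5]), ([197, 183, 28, 32, 630], [210.9, 198.8])]
brass []
[ 0.2795655  -0.55892166  0.22247784] [[-8.94362564e-01 -4.47342816e-01 -9.35573168e-05]
 [-4.47342825e-01  8.94362554e-01  1.37550253e-04]
 [ 2.21420432e-05  1.64871992e-04 -9.99999986e-01]]
```

View pics/top2.png

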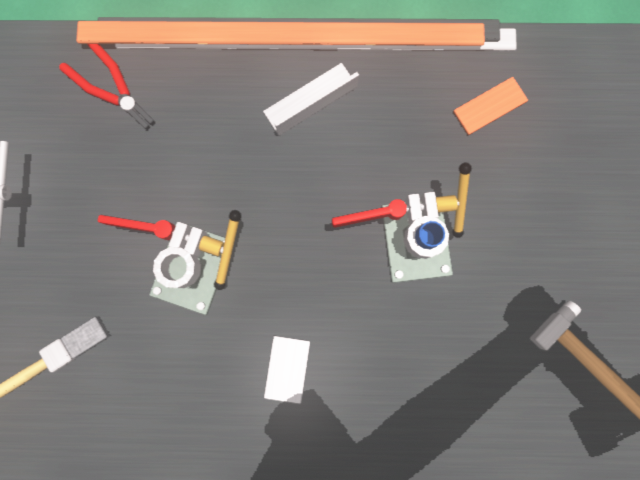

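The top view shows the tube clamp with its collar at (427,236). Its T-bar balls are at (465,169) far and (458,232) near, the lever pivot is at (398,209) and the lever tip at (334,221). I'll fit the pose from these.

```bash
cat >> h.py <<'E'
from scipy.optimize import least_squares
def model(v):
    x,y,a,t,f=v; Rz=np.array([[np.cos(a),-np.sin(a),0],[np.sin(a),np.cos(a),0],[0,0,1]]); L=.051*np.array([np.cos(t),0,np.sin(t)])
    pts=dict(tube=[0,0,.13],collar=[0,0,.1],far=np.array([.048,-.062,.08])+L,near=np.array([.048,-.062,.08])-L,piv=[.048,.038,.095],tip=[.048-.1*np.sin(f),.038+.1*np.cos(f),.08])
    return {k:Rz@np.array(p)+[x,y,0] for k,p in pts.items()}
def fit(obs,v0=(.56,-.175,0,.6,.2)):
    g=lambda v:np.concatenate([P(c,model(v)[k])-o for c,d in obs for k,o in d.items()])
    return least_squares(g,v0,loss="soft_l1"),g
E
python3 - <<'E'
from h import *
T=capture("top");S=capture("scene")
obs=[(T,dict(tube=[431,234.5],collar=[427.5,236.5],far=[465,169],near=[458,232],piv=[398,209],tip=[334,221.5])),
(S,dict(tube=[210.5,192],far=[152,245],piv=[235,238],tip=[306,241]))]
r,g=fit(obs);print(r.x.round(4),np.degrees(r.x[2]));print(g(r.x).round(1).tolist());print({k:p.round(3).tolist() for k,p in model(r.x).items()})
for n in "x":
  for nm,c in(("t",T),("s",S)):
    im=c["img"][:,:,::-1].copy()
    for p in model(r.x).values(): cv2.circle(im,tuple(int(round(q)) for q in P(c,p)),2,(255,0,255),-1)
    u,v=(320,140) if nm=="t" else (120,160); crop=cv2.resize(im[v:v+120,u:u+200],None,fx=2,fy=3 if 0 else 2,interpolation=2)
    cv2.imwrite(f"pics/f{nm}.png",crop)
cv2.imwrite("pics/f.png",np.vstack([cv2.imread("pics/ft.png"),cv2.imread("pics/fs.png")]))
E
```

```text
[ 0.5548 -0.1716  0.0826  0.6799  0.1277] 4.7352600993265765
[0.2, -1.2, -0.5, -0.7, -0.0, 3.8, 1.2, -0.2, -0.0, -2.7, -1.7, -0.5, 0.1, -2.0, 0.8, 0.3, -1.3, -2.9, 0.0, -0.8]
{'tube': [0.555, -0.172, 0.13], 'collar': [0.555, -0.172, 0.1], 'far': [0.647, -0.226, 0.112], 'near': [0.568, -0.233, 0.048], 'piv': [0.6, -0.13, 0.095], 'tip': [0.579, -0.032, 0.08]}
```

View pics/f.png

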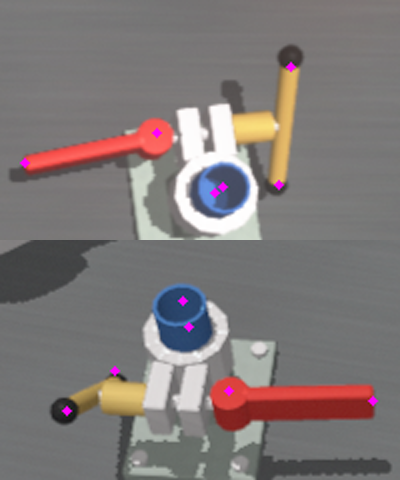

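>>> step_arm --linear '[[0, 0, 0], [0, 0, 0], [0, 0, 0], [-38, 30, 0], [-38, 30, 0], [-38, 30, 0], [-38, 30, 0], [-38, 30, 0], [-38, 30, 0], [-38, 30, 0]]' --delta_rot '[[0, 0, 0.13], [0, 0, 0.13], [0, 0, 0.122], [0, 0, 0], [0, 0, 0], [0, 0, 0], [0, 0, 0], [0, 0, 0], [0, 0, 0], [0, 0, 0]]' --grip '[0, 0, 0, 0, 0, 0, 0, 0, 0, 0]'

```text
time_s: 1.8
tcp_pos: [0.5286, -0.3267, 0.2228]
ee_rot: [[-0.997, -0.082, 0.0], [-0.082, 0.997, -0.0], [-0.0, -0.0, -1.0]]
wrist_force: [1.3, -0.6, -0.7]
gripper_width: 0.019
gripper_force: 0.0
```

>>> step_arm --linear '[[-40, 30, 0], [-40, 30, 0], [-40, 30, 0], [0, 0, 20], [0, 0, 20], [0, 0, 20], [0, 0, 20], [0, 0, 0]]' --delta_rot '[[0, 0, 0], [0, 0, 0], [0, 0, 0], [0, 0, 0], [0, 0, 0], [0, 0, 0], [0, 0, 0], [0, 0, 0]]' --grip '[0, 0, 0, 0, 0, 0, 0, 0]'

```text
time_s: 2.8
tcp_pos: [0.6387, -0.2282, 0.1406]
ee_rot: [[-0.997, -0.082, -0.004], [-0.082, 0.997, 0.001], [0.004, 0.001, -1.0]]
wrist_force: [0.9, -0.6, 0.0]
gripper_width: 0.006
gripper_force: 0.0
```

>>> step_arm --linear '[[-4, 1, 8], [0, 0, 8], [0, 0, 5], [0, 0, 5], [0, 0, 5], [0, 0, 5], [0, 0, 4], [0, 0, 0]]' --delta_rot '[[0, 0, 0], [0, 0, 0], [0, 0, 0], [0, 0, 0], [0, 0, 0], [0, 0, 0], [0, 0, 0], [0, 0, 0]]' --grip '[0, 0, 0, 0, 0, 0, 0, 0]'

```text
time_s: 3.8
tcp_pos: [0.6439, -0.2272, 0.1024]
ee_rot: [[-0.997, -0.082, 0.0], [-0.082, 0.997, -0.0], [-0.0, -0.0, -1.0]]
wrist_force: [1.0, -0.7, 2.8]
gripper_width: 0.007
gripper_force: 1.2
```

>>> step_arm --linear '[[0, 0, 4], [0, 0, 4], [0, 0, 3], [0, 0, 2], [0, 0, 0]]' --delta_rot '[[0, 0, 0], [0, 0, 0], [0, 0, 0], [0, 0, 0], [0, 0, 0]]' --grip '[0, 0, 0, 0, 0]'

```text
time_s: 4.42
tcp_pos: [0.6436, -0.2271, 0.0892]
ee_rot: [[-0.997, -0.082, -0.0], [-0.082, 0.997, 0.0], [0.0, 0.0, -1.0]]
wrist_force: [2.2, -0.2, 3.2]
gripper_width: 0.008
gripper_force: 1.7
```

```bash
python3 - <<'E'
from h import *
T=capture("top");S=capture("scene")
a=cv2.resize(T["img"][120:260,320:500,::-1],None,fx=2.2,fy=2.2);b=cv2.resize(S["img"][150:290,120:300,::-1],None,fx=2.2,fy=2.2)
cv2.imwrite("pics/n1.png",np.hstack([a,b]));s=sense();print(s["tcp_pos"],s["wrist_force"])
E
```

```text
[ 0.64337283 -0.22707385  0.08923396] [ 1.94356702 -0.13166886  3.76758463]
```

View pics/n1.png

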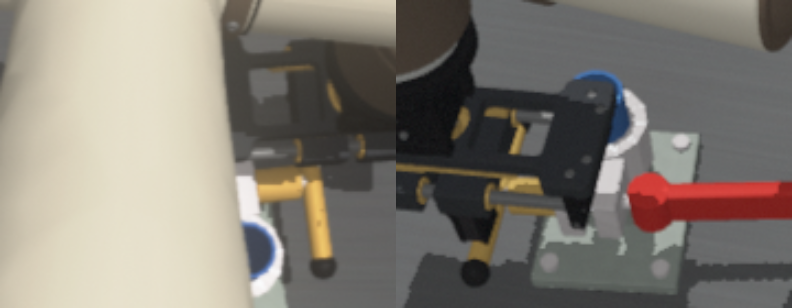

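In the scene view the far ball has dropped to about (156,274), so the bar is nearly level. I'll press on until it meets the stop.

>>> step_arm --linear '[[0, 0, 2], [0, 0, 2], [0, 0, 1], [0, 0, 0]]' --delta_rot '[[0, 0, 0], [0, 0, 0], [0, 0, 0], [0, 0, 0]]' --grip '[0, 0, 0, 0]'

```text
time_s: 5.03
tcp_pos: [0.644, -0.2271, 0.0871]
ee_rot: [[-0.997, -0.083, 0.001], [-0.083, 0.997, -0.001], [-0.001, -0.001, -1.0]]
wrist_force: [0.5, 2.6, 13.5]
gripper_width: 0.007
gripper_force: 6.4
```

>>> step_arm --linear '[[0, 0, -15], [0, 0, -30], [0, 0, -30], [4, 43, 0], [4, 43, 0], [4, 44, 0], [4, 44, 0], [0, 0, 0], [0, 0, 0], [0, 0, 0]]' --delta_rot '[[0, 0, 0], [0, 0, 0], [0, 0, 0], [0, 0, 0], [0, 0, 0], [0, 0, 0], [0, 0, 0], [0, 0, -0.13], [0, 0, 0], [0, 0, 0]]' --grip '[0, 0, 0, 0, 0, 0, 0, 0, 0, 0]'

```text
time_s: 6.28
tcp_pos: [0.6127, -0.0555, 0.1588]
ee_rot: [[-0.978, -0.207, -0.003], [-0.207, 0.978, -0.0], [0.003, 0.0, -1.0]]
wrist_force: [-1.2, -1.0, 0.3]
gripper_width: 0.003
gripper_force: 0.0
```

```bash
python3 - <<'E'
from h import *
T=capture("top");S=capture("scene")
a=cv2.resize(T["img"][120:260,320:500,::-1],None,fx=2.2,fy=2.2);b=cv2.resize(S["img"][150:290,120:300,::-1],None,fx=2.2,fy=2.2)
cv2.imwrite("pics/n2.png",np.hstack([a,b]));s=sense();print(s["tcp_pos"],s["wrist_force"])
for f in(0,-.1,-.2): print(P(S,model([.5548,-.1716,.0826,-f,.13])["far"]))
print(P(S,model([.5548,-.1716,.0826,-f,.13])["tip"]))
E
```

```text
[ 0.61309397 -0.05569592  0.1590538 ] [-0.17441257  0.30000348 -0.52838285]
[155.95846412 264.99709706]
[155.16084188 262.88973559]
[154.46524916 260.46487268]
[306.02288398 240.00338123]
```

View pics/n2.png

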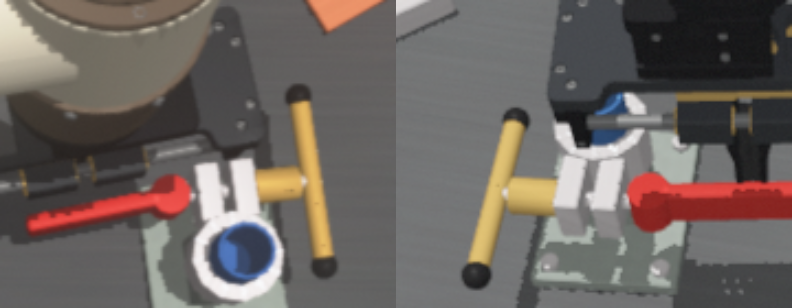

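The bar is level and the lever hasn't moved. I'll descend beside the lever on its far side.

>>> step_arm --linear '[[0, 0, 25], [0, 0, 25], [0, 0, 20], [0, 0, 11], [4, 0, 0], [4, 0, 0], [4, 0, 0], [0, 0, 0]]' --delta_rot '[[0, 0, 0], [0, 0, 0], [0, 0, 0], [0, 0, 0], [0, 0, 0], [0, 0, 0], [0, 0, 0], [0, 0, 0]]' --grip '[0, 0, 0, 0, 0, 0, 0, 0]'

```text
time_s: 7.38
tcp_pos: [0.6018, -0.0575, 0.0793]
ee_rot: [[-0.978, -0.21, 0.001], [-0.21, 0.978, 0.0], [-0.001, -0.0, -1.0]]
wrist_force: [-0.4, 0.2, -0.6]
gripper_width: 0.007
gripper_force: 0.0
```

>>> step_arm --linear '[[3, 0, 0], [7.3, 1.3, 0], [7.3, 1.3, 0], [7.3, 1.3, 0], [7.3, 1.3, 0], [7.3, 1.3, 0], [7.3, 1.3, 0], [0, 0, 0]]' --delta_rot '[[0, 0, 0], [0, 0, -0.1], [0, 0, -0.1], [0, 0, -0.1], [0, 0, -0.1], [0, 0, -0.1], [0, 0, -0.1], [0, 0, 0]]' --grip '[0, 0, 0, 0, 0, 0, 0, 0]'

```text
time_s: 8.38
tcp_pos: [0.559, -0.0699, 0.0793]
ee_rot: [[-0.688, -0.725, 0.005], [-0.725, 0.688, 0.001], [-0.004, -0.003, -1.0]]
wrist_force: [4.7, 1.9, -1.6]
gripper_width: 0.004
gripper_force: 2.3
```

```bash
python3 - <<'E'
from h import *
s=sense();a=.0826;R_=np.array([[np.cos(a),np.sin(a)],[-np.sin(a),np.cos(a)]])
q=R_@(s["tcp_pos"][:2]-[.5548,-.1716])-[.048,.038]
t=s["ee_rot"][:2,:2].T@R_.T@q
x=R_@s["ee_rot"][:2,0]
print("rel pivot in tool",t,"phi tool",np.arctan2(-x[1],-x[0]),s["wrist_force"])
E
```

```text
rel pivot in tool [-0.01553946  0.07062598] phi tool 0.7288584639426688 [ 4.69592139  1.8683921  -1.64126885]
```

>>> step_arm --linear '[[7.3, 1.2, 0], [7.3, 1.2, 0], [7.3, 1.2, 0], [7.3, 1.2, 0], [7.3, 1.2, 0], [7.3, 1.2, 0], [7.3, 1.2, 0], [0, 0, 0]]' --delta_rot '[[0, 0, -0.1], [0, 0, -0.1], [0, 0, -0.1], [0, 0, -0.1], [0, 0, -0.1], [0, 0, -0.1], [0, 0, -0.1], [0, 0, 0]]' --grip '[0, 0, 0, 0, 0, 0, 0, 0]'

```text
time_s: 9.38
tcp_pos: [0.5292, -0.1109, 0.0792]
ee_rot: [[-0.06, -0.998, 0.004], [-0.998, 0.06, 0.001], [-0.001, -0.004, -1.0]]
wrist_force: [3.5, 4.3, 0.4]
gripper_width: 0.004
gripper_force: 2.0
```

>>> step_arm --linear '[[5, 0.7, 0], [4, 0.5, 0], [2, 0, 0], [0, 0, 0]]' --delta_rot '[[0, 0, -0.07], [0, 0, -0.05], [0, 0, 0], [0, 0, 0]]' --grip '[0, 0, 0, 0]'

```text
time_s: 9.88
tcp_pos: [0.5274, -0.1214, 0.0792]
ee_rot: [[0.06, -0.998, 0.003], [-0.998, -0.06, 0.001], [-0.001, -0.003, -1.0]]
wrist_force: [2.1, 6.3, 1.1]
gripper_width: 0.008
gripper_force: 2.8
```

```bash
cat > rel.py <<'E'
from h import *
s=sense();a=.0826;R_=np.array([[np.cos(a),np.sin(a)],[-np.sin(a),np.cos(a)]])
q=R_@(s["tcp_pos"][:2]-[.5548,-.1716])-[.048,.038]
t=s["ee_rot"][:2,:2].T@R_.T@q
x=R_@s["ee_rot"][:2,0]
print("rel pivot in tool",t,"phi tool",np.arctan2(-x[1],-x[0]),s["wrist_force"],"clamp rel pivot",q)
E
python3 rel.py
```

```text
rel pivot in tool [-0.01261292  0.07144527] phi tool 1.547892909188705 [2.13894735 6.28179828 1.06348704] clamp rel pivot [-0.071138    0.01424583]
```

>>> step_arm --linear '[[2, 0, 0], [2, 0, 0], [0, 0, 0]]' --delta_rot '[[0, 0, -0.02], [0, 0, 0], [0, 0, 0]]' --grip '[0, 0, 0]'

```text
time_s: 10.25
tcp_pos: [0.5273, -0.1226, 0.0791]
ee_rot: [[0.08, -0.997, 0.003], [-0.997, -0.08, 0.005], [-0.005, -0.003, -1.0]]
wrist_force: [0.4, 18.7, 3.8]
gripper_width: 0.0
gripper_force: 9.4
```

The lever is at its stop, with the force up to 19 N. I'll back off, lift and check.

>>> step_arm --linear '[[-8, 0, 0], [-15, 0, 0], [-15, 0, 0], [0, 0, -30], [0, 0, -40], [0, 0, -40], [-60, 0, 0], [-60, 0, 0], [-40, 0, 0], [0, 0, 0]]' --delta_rot '[[0, 0, 0], [0, 0, 0], [0, 0, 0], [0, 0, 0], [0, 0, 0], [0, 0, 0], [0, 0, 0], [0, 0, 0], [0, 0, 0], [0, 0, 0]]' --grip '[0, 0, 0, 0, 0, 0, 0, 0, 0, 0]'

```text
time_s: 11.5
tcp_pos: [0.5095, 0.0731, 0.1884]
ee_rot: [[0.085, -0.996, -0.001], [-0.996, -0.085, -0.0], [0.0, 0.001, -1.0]]
wrist_force: [-0.2, 0.1, 0.6]
gripper_width: 0.004
gripper_force: 0.0
```

```bash
python3 - <<'E'
from h import *
T=capture("top");S=capture("scene")
a=cv2.resize(T["img"][120:280,320:500,::-1],None,fx=2.2,fy=2.2);b=cv2.resize(S["img"][140:300,120:300,::-1],None,fx=2.2,fy=2.2)
cv2.imwrite("pics/n3.png",np.hstack([a,b]));s=sense();print(s["tcp_pos"],s["wrist_force"])
E
```

```text
[0.50960673 0.07094655 0.18834012] [-0.09436842  0.27675282 -0.34297748]
```

View pics/n3.png

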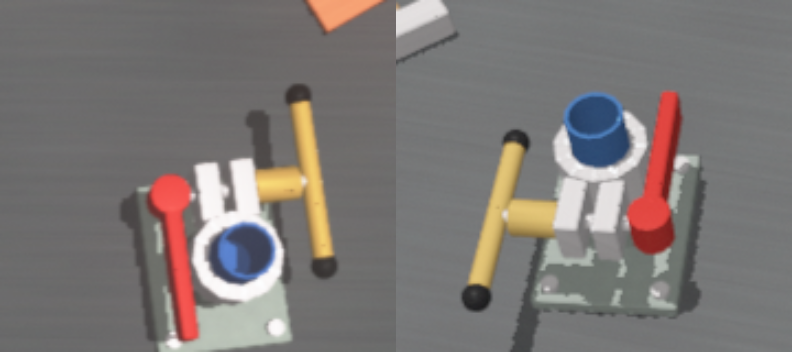

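The lever lies home alongside the collar, from crop (170,195) to (188,335), parallel to the level bar. The arm is clear of everything.

```bash
python3 -c "
from station import *
print(finish_job())"
```

```text
the job is handed in; nothing more can be done
None
```

I tightened the T-bar nut on the tube's clamp to its stop, then swung the red lever fully home. The final pictures show the bar level and the lever beside the collar. I kept the arm away from the empty clamp and handed the job in at about 11.6 s; no verdict came back.

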